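# Close the service box panel and lock its quarter-turn fastener

### The job

Close up the low grey service box: with a fingertip against its upright rib, push the sliding panel fully home against the end stop, then set a fingertip in the slot of the round quarter-turn fastener and turn it clockwise, a full quarter turn to its stop, so that its tongue locks the panel. Pick nothing up, and leave the other things where they stand, including the brass block on the box.

Things in the scene. Friction and masses are not known exactly. Their poses are not given: they have to be found in the camera images.
- service_box: Low grey steel box fixed on the worktop, 140 (x) x 190 (y) x 50 mm high; origin at the centre of its underside, turned about the vertical differently each run. Heights here are above the worktop. On its far (+x) side is a lane between two steel rails (61 mm high) whose lips hold the sliding panel down: it only slides along the box's y. The end stop (61 mm high) is at the -y end.
- rib (a point): Middle of the upright rib on the sliding panel: 44 mm long (along the box's x), 8 mm thick (y), from the panel's top (56 mm) up to 76 mm; this point is 66 mm high, at box x = +32 mm, 4 mm inside the faces. Push its +y face towards the box's -y. Behind it (+y) the panel is flat for 66 mm. Home is box y = -67.5 mm.
- panel_centre (a point): Centre of the loose aluminium panel, 78 (x) x 88 (y) x 6 mm, 160 g; it slides on the box's deck. It starts 42 to 70 mm short of home.
- panel_home (a point): Fixed point of the box where panel_centre lies when the panel is fully home against the end stop (axes as the box).
- slot (a point): Centre of the fastener's round steel head, on its axis (box x = -36, y = +11.5 mm), level with the slot's floor (67 mm). Head 72 mm across, top at 82 mm. A straight slot 32 mm wide, 15 mm deep, open at both ends, crosses it along this point's y axis, which turns with it; a dark dot marks the +y end. A fingertip in the slot 20 to 25 mm from the axis, led round it, turns the head.
- fastener (a joint): Fastener angle: 0 = unlocked (slot along the box's y, dot to +y), growing clockwise from above to 1.571 = locked at its stop (slot along the box's x, dot towards the panel). Friction 0.08 N m; stays where left; starts at 0 to 0.15. A tongue under the dot, 34 mm long, at panel height, swings in behind the panel's rear edge when it is home, else strikes its side.
- brass_spacer: Loose brass block, 25 x 40 x 20 mm, on the box's deck near its front right corner; origin in its underside. Leave it.
- lab_timer: White timer, 66 x 66 x 19 mm, on the worktop left of the box; origin in its underside. Leave it.
- label_roll: Roll of labels, 64 mm across, 30 mm high, right of the box; origin in its underside. Leave it.
- tweezers: Steel tweezers, 125 mm long, on the worktop at the right. Leave them.
- dropper_bottle: Amber dropper bottle, 44 mm across, 125 mm high, at the right. Leave it.
- probe_thermometer: Pocket thermometer, 155 mm long, on the worktop at the right. Leave it.

How it is judged:
By the outcome, as a careful person would: the job done as asked, in the order asked, and still so for the second after the job is handed in, with the robot touching nothing.
It also fails if it takes over 45 s, if anything falls off the work surface, if the arm or the gripper's body presses on something with over 40 N, if the wrist force passes 120 N, or if a joint passes its speed limit or range.

### The arm

A 7-joint arm with a two-finger parallel gripper is mounted at the origin on a cart in front of the work surface, level with it; the furniture and walls round the work are solid. World frame = base frame: x ahead of the robot, y to its left, z up, the work surface at z = 0. Lengths are in m, angles in degrees, forces in N, time in s.
With the tool pointing down it reaches from about 0.35 to 0.775 m from the base axis. Payload 3.1 kg.
Tool frame: the origin (TCP) lies on the mounting face of the last link; the fingertips stand 173 mm ahead of it and the grasp point (between the pads) lies 155 mm ahead of it; z points along the fingers, y is the line along which they close (so a half turn about z gives the same grasp; the last joint's range is limited). The gripper opens to 85 mm and grips with 20 to 120 N. Pads are 22 mm wide; open, the fingers measure 114 mm over their backs; the gripper's body (76 mm by 85 mm) begins 54 mm behind the grasp point. The pads swing forward as they close: fully open they stand 13 mm farther back than shut.
Start: joints at [70.663, 17.813, 0.802, 86.603, -0.252, 75.585, -1.558], TCP at [0.16, -0.526, 0.405] pointing down, gripper open.
Joint ranges: [-154.91, 154.91], [-16.99, 109.72], [-72.82, 74.43], [7.12, 147.25], [-82.49, 262.49], [11.32, 116.49], [-174.64, 174.64]. Speed limits (degrees/s): [159.86, 159.86, 180, 180, 180, 180, 180].

### API

Orientations are given as [roll, pitch, yaw] about the fixed x, y, z axes, in that order (R = Rz(yaw) Ry(pitch) Rx(roll)).
In Python, from cell import env, sense, capture gives the robot as it stands. Calls block until the motion is done:
- env.move_to(position, orientation): joint-space move of the TCP to a pose.
- env.move_linear(position, rate=0.15, rot=None, max_force=None): straight line of the TCP; rot=None keeps the orientation; rate is the mean speed in m/s. With max_force (N) it stops when the force on the tool has changed by that much, and returns True; else False.
- env.goto_joints(angles): joint-space move.
- env.gripper_open() and env.gripper_close(): open the fingers fully, or close them until they stop; the grip force is fixed at half the most.
- env.hold(seconds).
- env.inverse_kinematics(position, orientation): joint angles nearest the present ones, or None.
- sense(): the state.
- capture(name): name is "side" or "top" or "wrist"; returns a dict with "img" (384x512x3 uint8, red, green, blue), "intrinsics" (3x3 intrinsics, pixels), "world_from_camera" (4x4, takes a point from camera to world coordinates); the wrist camera has in their place "hand_eye" (4x4, takes a point from camera to tool coordinates, whose origin is the TCP and whose axes are the flange's). Camera axes: x right, y up, looking along -z (the intrinsics and any distortion apply to the point x, -y, -z); pixel columns grow to the right and rows downward; lengths in m; the calibration is good to about 2 mm. A picture is of the moment at which its call begins: read the wrist's pose just before it. There is no depth.
A pose or a line that the arm cannot do raises env.IKError and nothing moves.
- env.hand_in(): hands the job in; it is judged then, once.
The state is a dict: "t": time; "joint_pos": joint angles; "joint_vel": joint speeds; "effort": joint torques, N m; "eef_pos": TCP position; "orientation": TCP orientation; "wrist_force": force on the tool from outside, world axes, zero at the start; "ft_torque": the same for the moment, N m; "gripper_width": finger opening in m; "grip_force": force on a finger pad.
Only numpy, scipy, OpenCV 4.12 (cv2) and the standard library are available. Lean on these libraries where they do the work, as an engineer would, in place of code of your own. Each camera call takes 0.05 s, during which the arm holds its last target. There are 200 camera calls.

## Working session

There is one attempt and no reset: what is moved stays moved. The work goes in short steps, each a Python script; the robot and the scene stay as the last script left them, time stands still between calls to the robot, and variables do not carry over. Pictures are saved under pics/ and viewed, at most 10 in all, crops included, and the job is handed in when it is done.

```bash
mkdir -p pics; ls; python3 - <<'E'
from cell import env,sense,capture
import cv2,numpy as np
s=sense();print(s)
for n in("top","side"):
    c=capture(n);cv2.imwrite(f"pics/{n}0.png",c["img"][:,:,::-1]);print(n,c["intrinsics"],c["world_from_camera"],[k for k in c])
    np.savez(f"pics/{n}0.npz",**{k:c[k] for k in("img","intrinsics","world_from_camera")})
print(capture("wrist")["hand_eye"])
E
```

```text
pics
{'t': 0.0, 'joint_pos': array([70.66274314, 17.85897929,  0.80051248, 86.69232615, -0.25129034,
       75.58511338, -1.55891367]), 'joint_vel': array([-1.02889787e-01, -5.38595500e-02,  1.57920862e-05, -1.21775997e-02,
        1.73237124e-02,  5.55486250e-03, -8.26137617e-02]), 'effort': array([-1.31819997e-04, -3.79912913e+01,  1.45930806e-01, -2.30591851e+01,
        1.21589826e-02,  1.35095307e-02,  1.46451606e-05]), 'eef_pos': array([ 0.16026468, -0.52578699,  0.40363193]), 'orientation': array([-1.79865461e+02,  5.92080542e-03,  1.69532749e+01]), 'wrist_force': array([ 0.14977519,  0.04504124, -0.12659597]), 'ft_torque': array([-0.07351717, -0.03118757,  0.00833988]), 'grip_force': 0.0, 'gripper_width': 0.08546889144731941}
top [[429.15282951   0.         254.83814813]
 [  0.         429.15282951 193.72830166]
 [  0.           0.           1.        ]] [[ 0.02159398  0.98641621 -0.16283968  0.29037302]
 [-0.99968976  0.0192817  -0.01576708  0.01042879]
 [-0.01241308  0.16312963  0.98652655  1.24844446]
 [ 0.          0.          0.          1.        ]] ['img', 'intrinsics', 'world_from_camera']
side [[436.62749535   0.         255.24406512]
 [  0.         436.62749535 195.02359166]
 [  0.           0.           1.        ]] [[ 0.91387474  0.27247234 -0.30098469  0.02105152]
 [-0.40582946  0.59181998 -0.69645643 -1.06313532]
 [-0.01163636  0.75862239  0.65142663  1.08045426]
 [ 0.          0.          0.          1.        ]] ['img', 'intrinsics', 'world_from_camera']
[[-3.22898417e-04  9.50493997e-01  3.10742752e-01  8.01238551e-02]
 [ 9.99999939e-01  2.65216525e-04  2.27878792e-04 -5.21795751e-04]
 [ 1.34183311e-04  3.10742807e-01 -9.50494024e-01  3.10769833e-02]
 [ 0.00000000e+00  0.00000000e+00  0.00000000e+00  1.00000000e+00]]
```

View pics/top0.png

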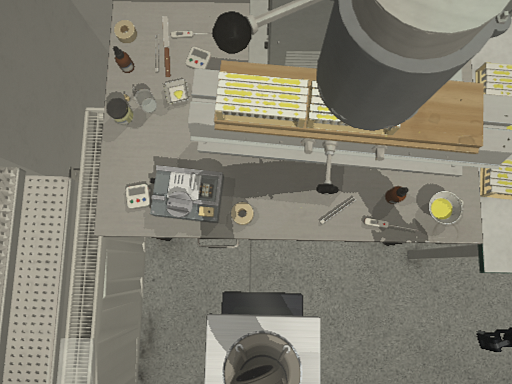

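View pics/side0.png

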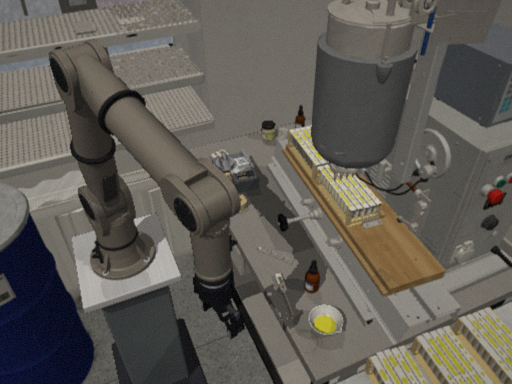

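The top view shows the box at about (186,192), with the timer at (137,195), the roll at (242,212) and a black knob at (327,187) beside the path. The side view shows the box at about (235,170) and the knob at (284,222).

```bash
cat > h.py <<'E'
import numpy as np,cv2
from scipy.spatial.transform import Rotation as R
def ray(K,T,p):
    d=np.array([(p[0]-K[0,2])/K[0,0],-(p[1]-K[1,2])/K[1,1],-1.]);return T[:3,3],T[:3,:3]@d
def plane(K,T,p,z):
    o,d=ray(K,T,p);return o+d*(z-o[2])/d[2]
def tri(views):
    A=np.zeros((3,3));b=np.zeros(3);rs=[]
    for K,T,p in views:
        o,d=ray(K,T,p);d=d/np.linalg.norm(d);P=np.eye(3)-np.outer(d,d);A+=P;b+=P@o;rs.append((o,P))
    x=np.linalg.solve(A,b);return x,[round(float(np.linalg.norm(P@(x-o))),4) for o,P in rs]
def wristT(s,he):
    T=np.eye(4);T[:3,:3]=R.from_euler("xyz",s["orientation"],degrees=True).as_matrix();T[:3,3]=s["eef_pos"];return T@he
def load(n):
    d=np.load(f"pics/{n}.npz");return d["img"],d["intrinsics"],d["world_from_camera"]
E
python3 - <<'E'
from h import *
_,K,T=load("top0");_,Ks,Ts=load("side0")
print("knob",tri([(K,T,(327,187)),(Ks,Ts,(284,222))]))
for n,p,z in[("box",(186,192),.05),("timer",(137,195),.02),("roll",(242,212),.03),("bottle",(398,193),.12)]:print(n,plane(K,T,p,z))
from cell import env
for yaw in(0,90,180,-90):print(yaw,env.inverse_kinematics([.45,.18,.40],[180,0,yaw]))
E
```

```text
knob (array([ 0.50553242, -0.16835846,  0.0927181 ]), [0.002, 0.002])
box [0.48934478 0.22505444 0.05      ]
timer [0.48269161 0.37287671 0.02      ]
roll [0.43784241 0.06545807 0.03      ]
bottle [ 0.48602653 -0.35154334  0.12      ]
0 [  23.94585388   19.45432908  -60.77543612   95.27529231   17.46261121
   75.60459645 -129.84465745]
90 [ 22.50885998  18.623256   -58.46181334  95.31186191  16.34419088
  75.28268905 -38.82368724]
180 [ 24.19063035  19.60695683 -61.17996253  95.26916645  17.66493763
  75.66509849  49.97046081]
-90 [ 24.43364319  19.76200904 -61.5849082   95.26311504  17.86955802
  75.72699955 139.78342632]
```

```bash
cat > snap.py <<'E'
from h import *
from cell import env,sense,capture
def snap(n):
    s=sense();c=capture("wrist");T=wristT(s,c["hand_eye"])
    np.savez(f"pics/{n}.npz",img=c["img"],intrinsics=c["intrinsics"],world_from_camera=T)
    cv2.imwrite(f"pics/{n}.png",c["img"][:,:,::-1]);return s
E
python3 - <<'E'
from snap import *
env.move_linear([.12,-.40,.42],rate=.25)
q=sense()["joint_pos"].copy();q[0]-=90
env.goto_joints(q)
s=sense();print(s["eef_pos"],s["orientation"],s["t"])
env.move_to([.46,.15,.40],[180,0,90]);s=snap("w1");print(s["eef_pos"],s["joint_pos"],s["t"])
env.gripper_close()
env.move_linear([.53,.18,.40],rate=.25);s=snap("w2");print(s["eef_pos"],s["orientation"],s["t"])
a=cv2.imread("pics/w1.png");b=cv2.imread("pics/w2.png")
cv2.imwrite("pics/w12.png",cv2.resize(a,(800,600),interpolation=cv2.INTER_CUBIC))
cv2.imwrite("pics/w22.png",cv2.resize(b,(800,600),interpolation=cv2.INTER_CUBIC))
E
```

```text
[0.40110667 0.11909345 0.42019326] [1.79890850e+02 2.99276255e-02 1.06805277e+02] 2.9583
[0.46070642 0.14920638 0.39917048] [-2.01701445e+01  1.03917990e+01  2.31353793e-01  9.69399349e+01
 -1.97477112e-02  7.27919248e+01 -2.00139685e+01] 3.3583
[0.53036751 0.18022066 0.39930044] [-1.79917762e+02  3.46098554e-02  9.00093835e+01] 4.6333
```

View pics/w12.png

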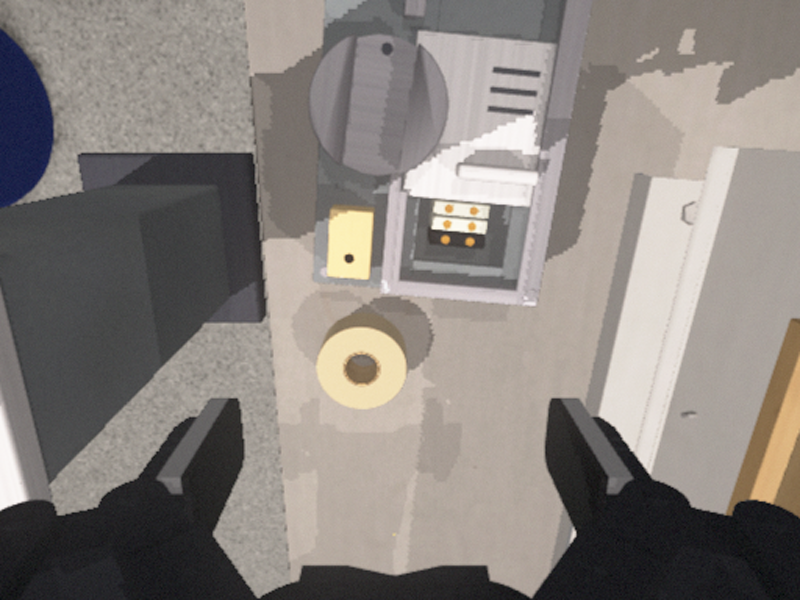

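View pics/w22.png

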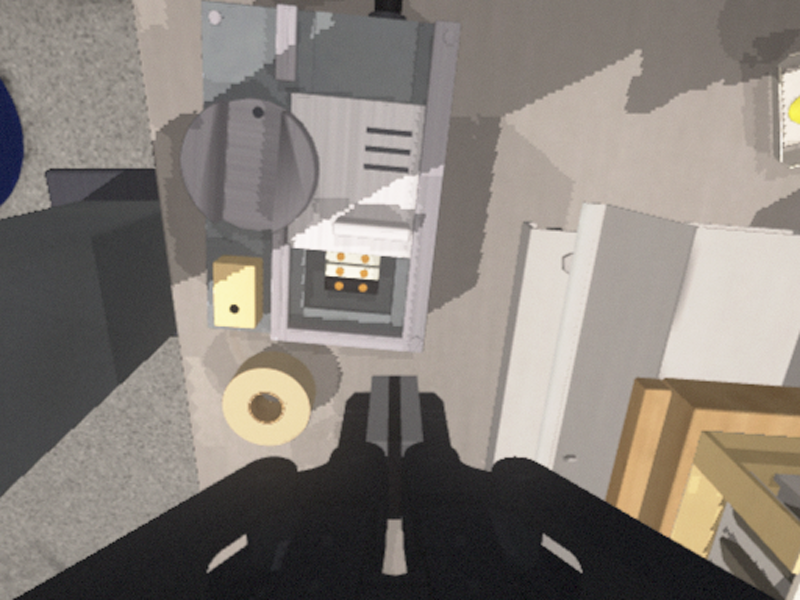

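w1: head centre is about (379,105), dot (387,48), end-stop outer corner (536,303), stop's inner corner (384,291), and rib ends (460,171) and (540,178). w2: the same features are at (250,165), (258,112), (423,350), (273,341), and (337,229) and (412,235).

```bash
python3 - <<'E'
from h import *
_,K1,T1=load("w1");_,K2,T2=load("w2")
f=800/512
P={"head":((379,105),(250,165)),"dot":((387,48),(258,112)),"corner":((536,303),(423,350)),"stopL":((384,291),(273,341)),
"ribtopL":((460,165),(336,222)),"ribtopR":((541,171),(411,228)),"brassdot":((349,258),(234,309))}
X={}
for n,(a,b) in P.items():
    a=np.array(a)/f;b=np.array(b)/f
    X[n],r=tri([(K1,T1,a),(K2,T2,b)]);print(n,X[n].round(4),r,"plane82",plane(K1,T1,a,.082)[:2].round(4),plane(K2,T2,b,.082)[:2].round(4),"p61",plane(K1,T1,a,.061)[:2].round(4),plane(K2,T2,b,.061)[:2].round(4))
E
python3 - <<'E'
# head outline fit by colour/edges: show candidates
import cv2
for n,c in(("w1",(379/1.5625,105/1.5625)),("w2",(250/1.5625,165/1.5625))):
    g=cv2.GaussianBlur(cv2.imread(f"pics/{n}.png",0),(3,3),0)
    h=cv2.HoughCircles(g,cv2.HOUGH_GRADIENT,1,30,param1=80,param2=15,minRadius=36,maxRadius=52)
    print(n,c,None if h is None else [x.round(1) for x in h[0] if abs(x[0]-c[0])<12 and abs(x[1]-c[1])<12])
E
```

```text
head [0.4525 0.2403 0.0754] [0.0004, 0.0004] plane82 [0.4529 0.2397] [0.4541 0.2411] p61 [0.4523 0.2405] [0.4485 0.2397]
dot [0.4569 0.2679 0.0677] [0.0001, 0.0001] plane82 [0.4571 0.2662] [0.4605 0.2675] p61 [0.4568 0.2689] [0.4553 0.268 ]
corner [0.5486 0.1247 0.0581] [0.0003, 0.0003] plane82 [0.5417 0.133 ] [0.5473 0.1349] p61 [0.5477 0.1259] [0.5486 0.1257]
stopL [0.4546 0.1343 0.0652] [0.0008, 0.0008] plane82 [0.4547 0.1403] [0.4591 0.1406] p61 [0.4542 0.1337] [0.4538 0.1318]
ribtopL [0.497  0.2088 0.0689] [0.0002, 0.0002] plane82 [0.4953 0.2099] [0.4985 0.2109] p61 [0.4978 0.2085] [0.4962 0.2072]
ribtopR [0.5397 0.2064 0.0765] [0.0001, 0.0001] plane82 [0.5383 0.2067] [0.5395 0.2076] p61 [0.544  0.2051] [0.5402 0.2037]
brassdot [0.4343 0.1567 0.0707] [0.0001, 0.0001] plane82 [0.4353 0.1596] [0.438  0.1605] p61 [0.4334 0.1545] [0.4312 0.1532]
w1 (242.56, 67.2) [array([246.5,  63.5,  48.1], dtype=float32)]
w2 (160.0, 105.6) [array([159.5, 107.5,  44.6], dtype=float32)]
```

```bash
cat >> h.py <<'E'
def fit(B,W):
    b=B-B.mean(0);w=W-W.mean(0);y=np.arctan2((b[:,0]*w[:,1]-b[:,1]*w[:,0]).sum(),(b*w).sum())
    M=np.array([[np.cos(y),-np.sin(y)],[np.sin(y),np.cos(y)]]);o=W.mean(0)-M@B.mean(0);return o,y,M,(W-(B@M.T+o))
E
python3 - <<'E'
from h import *
_,K2,T2=load("w2");f=1.5625
far=plane(K2,T2,np.array((461,24))/f,.061)[:2];print("far",far)
W=np.array([[.4535,.2404],[.5482,.1258],far]);B=np.array([[-36,11.5],[70,-95],[70,95]])/1e3
o,y,M,r=fit(B,W);print(o,np.degrees(y),r.round(4))
for n,p in(("ribL",(.497,.2092)),("ribR",(.5392,.2066)),("dot",(.457,.267)),("brass",(.4343,.1567)),("stopL",(.454,.133))):print(n,((np.array(p)-o)@M*1e3).round(1))
E
```

```text
far [0.5653128  0.31150689]
[0.48746409 0.22534517] -5.394699331320525 [[ 0.0008  0.0002]
 [-0.      0.0016]
 [-0.0008 -0.0018]]
ribL [ 11.  -15.2]
ribR [ 53.3 -13.8]
dot [-34.2  38.6]
brass [-46.5 -73.3]
stopL [-24.6 -95.1]
```

The fit is consistent: the rib comes out at box x = 11 to 53 and box yaw is -5.4°. Next I push the panel.

```bash
cat > box.py <<'E'
from snap import *
O=np.array([.48746,.22535]);YAW=-5.395
M=R.from_euler("z",YAW,degrees=True).as_matrix()[:2,:2]
def W(x,y,tip):
    p=M@[x/1e3,y/1e3]+O;return [p[0],p[1],tip/1e3+.173]
def inbox():
    s=sense();p=(s["eef_pos"][:2]-O)@M*1e3;return p.round(1),round(1e3*(s["eef_pos"][2]-.173),1),s["wrist_force"].round(1),round(s["t"],2)
E
python3 - <<'E'
from box import *
env.move_linear(W(32,24,130),rate=.25,rot=[180,0,90+YAW]);print(inbox())
print(env.move_linear(W(32,24,64),rate=.1,max_force=8),inbox())
print(env.move_linear(W(32,-45,64),rate=.06,max_force=12),inbox())
print(env.move_linear(W(32,-60,64),rate=.03,max_force=15),inbox())
E
```

```text
(array([32.4, 23.2]), np.float64(131.1), array([ 0.6, -0.2,  0.1]), 5.31)
False (array([32.5, 24.1]), np.float64(64.8), array([0.9, 1. , 0.6]), 6.12)
False (array([ 31.9, -44.7]), np.float64(63.9), array([-0.2, -0.4,  0.4]), 7.42)
False (array([ 31.4, -55.6]), np.float64(64.4), array([ 0.6,  8.7, -2.7]), 8.07)
```

```bash
python3 - <<'E'
from box import *
env.hold(.3);print(inbox())
print(env.move_linear(W(32,-66,64),rate=.02,max_force=15),inbox())
env.hold(.3);print(inbox())
env.move_linear(W(32,-40,66),rate=.1)
env.move_linear(W(32,-30,140),rate=.2)
env.move_linear([.50,.15,.38],rate=.3,rot=[180,0,90]);print(inbox())
snap("w3");cv2.imwrite("pics/w32.png",cv2.resize(cv2.imread("pics/w3.png"),(800,600),interpolation=cv2.INTER_CUBIC))
E
```

```text
(array([ 31.4, -55.6]), np.float64(64.4), array([ 1.1,  8.3, -2. ]), 8.37)
False (array([ 31. , -57.1]), np.float64(64.5), array([ 2.6, 16.8, -6.5]), 8.82)
(array([ 31.1, -57.1]), np.float64(64.5), array([ 2.9, 15.9, -6.8]), 9.12)
(array([ 19.5, -75.3]), np.float64(206.6), array([-0.7, -0. , -1. ]), 10.47)
```

View pics/w32.png

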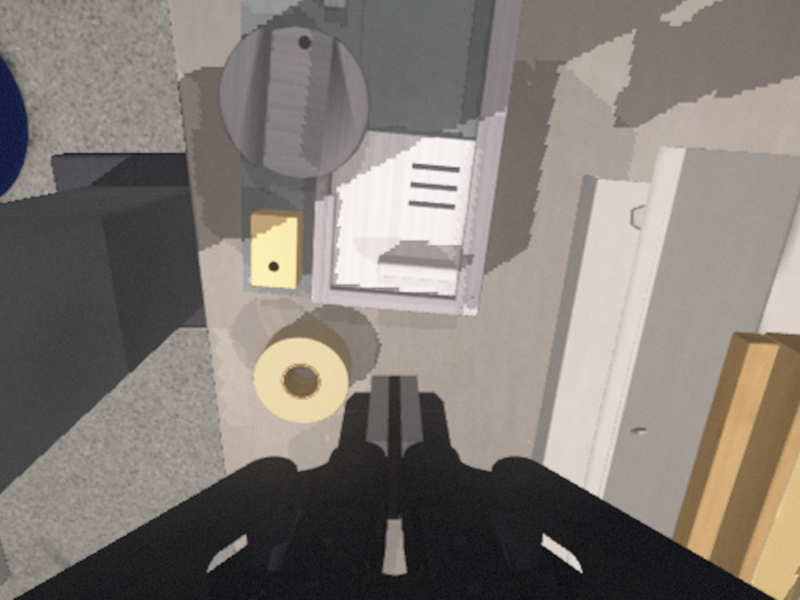

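The panel's front edge now meets the end stop at row ~290, its rear edge runs (370,130) to (478,137), the dot is at (305,42), and the brass block is undisturbed. I'll check these numerically before the fastener move.

```bash
python3 - <<'E'
from box import *
_,K,T=load("w3")
for n,p,z in(("rearL",(372,130),.056),("rearR",(476,138),.056),("head",(294,103),.082),("dot",(305,42),.082),("corner",(478,314),.061),("stopL",(313,302),.061),("slotL",(268,30),.082),("slotL2",(262,168),.082),("slotR",(318,32),.082),("slotR2",(318,172),.082)):
    print(n,((plane(K,T,np.array(p)/1.5625,z)[:2]-O)@M*1e3).round(1))
q=env.inverse_kinematics(W(-36,34,100),[180,0,84.6]);print(q)
E
```

```text
rearL [0.8 1.8]
rearR [56.2  2.8]
head [-36.   10.9]
dot [-31.8  37.7]
corner [ 70.2 -93.9]
stopL [-25.5 -95.3]
slotL [-48.8  41.1]
slotL2 [-50.7 -20.6]
slotR [-26.1  42.4]
slotR2 [-23.2 -20. ]
[-29.53073692  21.52889771  -2.98421911 101.13860447   1.29994079
  57.3657243  -38.40820321]
```

Rear edge is at y ≈ +2.3 mm against an expected +2.5, so the panel is home. Now the fastener: 22 mm finger width across the slot, with the tool turning along with it.

```bash
python3 - <<'E'
from box import *
def P(a,tip,r=22):
    t=np.radians(a);return W(-36+r*np.sin(t),11.5+r*np.cos(t),tip)
def rot(a):return [180,0,180+YAW-a]
env.move_to(P(5,140),rot(5));print(inbox())
env.move_linear(P(5,100),rate=.15)
hit=env.move_linear(P(5,71),rate=.06,max_force=8);print(hit,inbox())
if not hit or inbox()[1]<77:
    for a in list(range(12,91,8))+list(range(93,112,3)):
        h=env.move_linear(P(a,71),rate=.018 if a<90 else .01,rot=rot(a),max_force=25)
        p,z,f,t=inbox();d=p-[-36,11.5];print(a,round(np.degrees(np.arctan2(d[0],d[1])),1),p,z,f,sense()["ft_torque"].round(2)[2],t)
        fb=np.linalg.norm(f[:2])
        if h or (a>90 and fb>18):break
E
```

```text
(array([-34. ,  33.1]), np.float64(139.1), array([0.6, 0.2, 0.1]), 11.52)
False (array([-34.1,  33.5]), np.float64(70.8), array([0.4, 0.6, 0.9]), 12.57)
12 12.0 [-31.4  33.2] 71.3 [-0.4  0.2 -0.6] 0.05 12.87
20 17.9 [-29.1  32.8] 71.2 [-3.   1.3  1.5] 0.01 13.18
28 27.0 [-25.9  31.3] 71.1 [-1.2  2.   1.4] 0.07 13.5
36 35.8 [-23.1  29.4] 71.1 [-1.2  1.1  0.3] 0.05 13.82
44 44.1 [-20.6  27.4] 71.1 [-0.8  2.2  0.5] -0.01 14.13
52 52.1 [-18.5  25.1] 71.1 [-1.6  3.1  0.7] 0.01 14.45
60 60.2 [-16.8  22.5] 71.1 [-0.4  2.1  0.9] -0.0 14.77
68 68.2 [-15.5  19.7] 71.1 [-0.2  2.2  0.5] -0.01 15.08
76 76.1 [-14.6  16.8] 71.1 [-0.3  1.8  1.2] 0.06 15.4
84 84.0 [-14.   13.8] 71.1 [-0.3  1.8 -0.1] 0.05 15.72
93 93.1 [-13.8  10.3] 71.1 [1.2 3.1 1.2] -0.02 16.21
96 96.2 [-13.9   9.1] 71.1 [1.7 2.8 0.6] 0.02 16.48
99 99.1 [-14.2   8. ] 71.1 [2.1 2.1 1.1] 0.05 16.74
102 102.1 [-14.5   6.9] 71.1 [1.3 2.1 0.6] 0.06 17.01
105 103.8 [-14.5   6.2] 71.1 [3.5 3.4 0.3] -0.01 17.27
108 104.3 [-14.5   6. ] 71.4 [ 3.7  6.1 -0.9] 0.05 17.54
111 105.2 [-14.6   5.7] 71.6 [ 4.5  6.2 -1.6] 0.05 17.81
```

Force climbs steadily past ~103°, which looks like the stop. I'll press a little harder, withdraw upward and look.

```bash
python3 - <<'E'
from box import *
r=[180,0,180+YAW-105]
print(env.move_linear(W(-14.5,-6,71),rate=.02,rot=r,max_force=25),inbox());env.hold(.3);print(inbox())
env.move_linear(W(-14.2,7.5,71),rate=.03);print(inbox())
env.move_linear(W(-14.2,8.5,140),rate=.15)
env.move_linear([.50,.15,.38],rate=.3,rot=[180,0,90]);print(inbox())
snap("w4");cv2.imwrite("pics/w42.png",cv2.resize(cv2.imread("pics/w4.png"),(800,600),interpolation=cv2.INTER_CUBIC))
E
```

```text
False (array([-15.7,   2.9]), np.float64(71.9), array([ 4.8, 19.2, -6.2]), 18.44)
(array([-15.7,   2.9]), np.float64(71.9), array([ 3.9, 18.5, -6.8]), 18.74)
(array([-14.8,   6.8]), np.float64(70.4), array([-1.8,  2.2, -0.3]), 19.34)
(array([ 19.2, -74.2]), np.float64(205.7), array([-0.3,  0.9, -0.5]), 20.52)
```

View pics/w42.png

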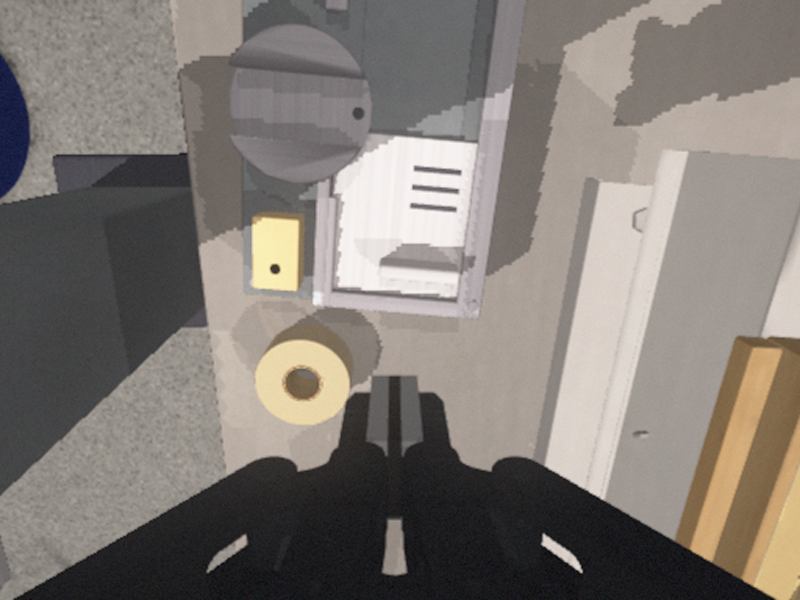

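The slot now runs along the box's x: its upper edge, (235,68) to (365,78), is parallel to the panel's rear edge, with the dot at (358,113) towards the panel. The panel is still home, the brass block and label roll haven't moved, and the arm is clear.

```bash
python3 -c "
from cell import env
print(env.hand_in())"
```

```text
the job is handed in; nothing more can be done
None
```

The panel is pushed home against the end stop, the fastener is turned clockwise a full quarter turn to its stop, nothing else was moved, and the job is handed in (about 20.5 s on the robot's clock; no verdict was returned).

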